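# Load the gear-drying chest, cup handles to the front

### The job

Dry the rinsed cups: turn the chest's latch a quarter turn anticlockwise, slide the hatch right open, and stand every steel cup that has a handle upright on the compartment floor, its handle pointing squarely to the front of the chest (away from the fan unit). Then slide the hatch fully shut and turn the latch back until it is latched; leave the handle-less tumbler and everything else where it is.

Things in the scene. Friction and masses are not known exactly. Their poses are not given: they have to be found in the camera images.
- chest_in (a point): Centre of the compartment floor of the grey gear-drying chest (fixed), 12 mm above the counter. x points to the chest's back, -x to its front (robot side), y left, z up. Compartment 140 mm in x, 310 mm in y, walls 8 mm thick, rim 92 mm above this floor, hatch underside 95 mm above it. Behind is the fan unit, 190 mm deep, as high as the rim; on the right (-y) a 90 mm wide ledge 88 mm above this floor.
- hatch (a joint): Flat white sliding hatch (160 x 326 x 10 mm) over the compartment, slides level towards the chest's +x, over the fan unit. 0 = fully shut (end stop), 0.155 m = fully open (end stop). About 2 N of friction; it stays where left.
- hatch_grip (a point): Point in the upright grip rib on top of the hatch: rib 14 mm thick in x, 110 mm long in y, its top 12 mm above this point, the hatch's surface 22 mm below it. Same axes as the chest; moves with the hatch.
- latch (a joint): Quarter-turn cam latch on the chest's right ledge, vertical axis. 0 = latched: its flat steel quarter-disc cam (40 mm radius, under the knob) lies behind a lug on the hatch and blocks it. Grows anticlockwise seen from above; from about 1.2 rad the hatch is free; stop at 1.571. Friction 0.06 N m; stays where left. Can be turned back only with the hatch fully shut.
- latch_grip (a point): On the latch's axis, in its black bar-shaped knob: bar 52 mm long along this point's x, 14 mm thick along its y, top 10 mm above this point, foot 20 mm below, the ledge 34 mm below (24 mm steel hub between). Turns with the latch; at 0 its axes are the chest's.
- cup1_center (a point): Centre, half-way up, of a stainless cup with a loop handle, 56 mm across, 85 mm tall, 0.16 kg, open top, 3 mm wall, standing on the counter. Its z is up; its y points from the cup's axis to the handle. The handle (9 mm thick bar, from 24 mm below to 30 mm above this point) reaches 54.5 mm from the axis. May be absent (None).
- cup1_handle (a point): Middle of the upright part of the loop handle of cup1, 50 mm out from the cup's axis along its y, 1.5 mm above the level of its centre. None if the cup is absent.
- cup2_center (a point): Centre, half-way up, of a stainless cup with a loop handle, 56 mm across, 85 mm tall, 0.16 kg, open top, 3 mm wall, standing on the counter. Its z is up; its y points from the cup's axis to the handle. The handle (9 mm thick bar, from 24 mm below to 30 mm above this point) reaches 54.5 mm from the axis. May be absent (None).
- cup2_handle (a point): Middle of the upright part of the loop handle of cup2, 50 mm out from the cup's axis along its y, 1.5 mm above the level of its centre. None if the cup is absent.
- cup3_center (a point): Centre, half-way up, of a stainless cup with a loop handle, 56 mm across, 85 mm tall, 0.16 kg, open top, 3 mm wall, standing on the counter. Its z is up; its y points from the cup's axis to the handle. The handle (9 mm thick bar, from 24 mm below to 30 mm above this point) reaches 54.5 mm from the axis. May be absent (None).
- cup3_handle (a point): Middle of the upright part of the loop handle of cup3, 50 mm out from the cup's axis along its y, 1.5 mm above the level of its centre. None if the cup is absent.
- tumbler_center (a point): Centre of a stainless tumbler of the cups' size but with no handle, 56 mm across, 85 mm tall. Bystander: leave alone.
- mask: Bystander, leave alone: pink mask, 100 x 160 x 63 mm. Origin at the middle of its underside.
- whistle: Bystander, leave alone: blue plastic whistle, 75 mm long, 18 mm high. Origin at the middle of its underside.
- dry_case: Bystander, leave alone: round grey dry case with a ribbed twist cap, 106 mm across, 62 mm high. Origin at the middle of its underside.
- brush: Bystander, leave alone: hand brush 200 mm long, lying flat. Origin at the middle of its underside.
Things that resemble listed ones, but are neither listed nor needed, are in the scene too. What is shaped like the part that bears cup1_center but purple is not meant.

How it is judged:
By the outcome, as a careful person would: the job done as asked, in the order asked, and still so for the second after the job is handed in, with the robot touching nothing.
Of cup1, cup2, cup3 only 2 to 3 are there at a start; the rules pass over those that are not, and their reading is None.
At some moment in a run one of cup1, cup2, cup3 may be knocked a few centimetres aside while the robot is not near it.
It also fails if it takes over 210 s, if anything falls off the work surface, if the arm or the gripper's body presses on something with over 40 N, if the wrist force passes 120 N, or if a joint passes its speed limit or range.

### The arm

A 7-joint arm with a two-finger parallel gripper is mounted at the origin on the work surface. World frame = base frame: x ahead of the robot, y to its left, z up, the work surface at z = 0. Lengths are in m, angles in rad, forces in N, time in s.
With the tool pointing down it reaches from about 0.425 to 0.875 m from the base axis. Payload 4.7 kg.
Tool frame: the origin (TCP) lies midway between the tips of the shut fingers; the grasp point (between the pads) lies 19 mm behind it; z points along the fingers, y is the line along which they close (so a half turn about z gives the same grasp; the last joint's range is limited). The gripper opens to 87 mm and grips with 3 to 60 N. Pads are 19 mm wide; open, the fingers measure 117 mm over their backs; the gripper's body (75 mm by 190 mm) begins 51 mm behind the grasp point.
Start: joints at [1.308, 0.321, -0.07, 1.45, 0.023, 1.371, -0.057], TCP at [0.178, -0.625, 0.223] pointing down, gripper open.
Joint ranges: [-2.86, 2.86], [-0.3, 2.09], [-1.38, 1.24], [0.06, 2.45], [-1.56, 4.7], [0.09, 2.05], [-2.69, 2.69]. Speed limits (rad/s): [2.57, 2.57, 3.14, 3.14, 3.14, 3.14, 3.14].

### API

Orientations are given as a unit quaternion [w, x, y, z].
In Python, from workcell import * gives the robot as it stands. The module is installed in compiled form; this text tells all that it offers.
- The arm moves only by the shell command python3 -m inch 'ROWS' [OPENING]. ROWS is JSON, one flat list of numbers, 6 for each row, row after row: the shift along the world's x, y, z normalised to -1 to 1, where 1 is 0.02 m, then the turn, a rotation vector about the world's x, y, z normalised to -1 to 1, where 1 is 0.1 rad. In form: [x, y, z, wx, wy, wz, x, y, z, wx, wy, wz, ...]. A call has 1 to 8 rows; each row shifts and turns the commanded pose from where the row before left it; what a row does not reach is not made up. A row lasts 1/10 s, in which the tool goes at most 50 mm and 8.59 degrees, less where a joint would pass 70% of its speed; a pose out of reach is approached as far as the arm can. A call with a number of a shift or a turn outside -1 to 1 is refused whole. A call with a gripper value outside its range is refused whole. OPENING is the gripper command: -1 is fully open, 1 is shut, values between are in proportion, set as the call begins (- or left out, the last holds). The fingers move at their own pace and stop on an object; the grip force is fixed at half the most. Time passes only in rows, so rows that do not move let the fingers close. It gives the time, the measured TCP pose, the force, the opening and the grip force at its end, in the units of the state.
- state(): the state, without advancing time (a new reading comes with each control period).
- camera(name): name is "scene" or "top" or "wrist"; returns the picture (384x512x3 uint8, red, green, blue); there is no depth.
- camera_info(name): a dict with "intrinsics" (3x3 intrinsics, pixels), "R" (3x3) and "t" (3): a world point X has camera coordinates R X + t. Camera axes: x right, y down, z forward; pixel columns grow to the right and rows downward; lengths in m; the calibration is good to about 2 mm. A picture is of the moment at which its call begins: read the wrist's pose just before it. camera_info takes no time and is no camera call; for the wrist camera it gives the pose at the moment of the call.
- job_done(): hands the job in; it is judged then, once.
The state is a dict: "t": time; "q": joint angles; "qvel": joint speeds; "tau": joint torques, N m; "tcp_pos": TCP position; "ee_rot": TCP orientation; "wrist_force": force on the tool from outside, world axes, zero at the start; "moment": the same for the moment, N m; "finger_gap": finger opening in m; "gripper_force": force on a finger pad.
Only numpy, scipy, OpenCV 4.12 (cv2) and the standard library are available. Lean on these libraries where they do the work, as an engineer would, in place of code of your own. Each camera call takes 0.05 s, during which the arm holds its last target. There are 200 camera calls.

## Working session

There is one attempt and no reset: what is moved stays moved. The work goes in short steps, Python scripts to look and compute and a shell command to move; the robot and the scene stay as the last step left them, time stands still between calls to the robot, and variables do not carry over. Pictures are saved under pics/ and viewed, at most 14 in all, crops included, and the job is handed in when it is done.

```bash
mkdir -p pics; ls; python3 - <<'E'
from workcell import *
import cv2
for n in("scene","top"):
    cv2.imwrite(f"pics/{n}0.png",camera(n)[:,:,::-1]); i=camera_info(n); print(n,i)
s=state();print({k:s[k] for k in("t","tcp_pos","ee_rot","finger_gap")})
E
```

```text
pics
scene {'intrinsics': array([[440.89387492,   0.        , 253.50389002],
       [  0.        , 440.89387492, 192.77829939],
       [  0.        ,   0.        ,   1.        ]]), 'R': array([[-5.50803868e-01,  8.34634546e-01,  5.23098840e-04],
       [ 4.99574231e-01,  3.30188053e-01, -8.00875419e-01],
       [-6.68611013e-01, -4.40863952e-01, -5.98830768e-01]]), 't': array([ 0.26077885, -0.15523617,  2.14242314])}
top {'intrinsics': array([[489.84219584,   0.        , 256.26428894],
       [  0.        , 489.84219584, 190.82205133],
       [  0.        ,   0.        ,   1.        ]]), 'R': array([[-0.02137476, -0.99957058, -0.02004411],
       [-0.99385466,  0.02342196, -0.1081865 ],
       [ 0.10860951,  0.01760847, -0.99392853]]), 't': array([0.03049991, 0.48231818, 1.54883405])}
{'t': 0.1, 'tcp_pos': array([ 0.1774497 , -0.62481316,  0.22159187]), 'ee_rot': array([-8.31492281e-04,  9.90437689e-01,  1.37958199e-01, -1.67703381e-04]), 'finger_gap': 0.08692710686415149}
```

View pics/top0.png

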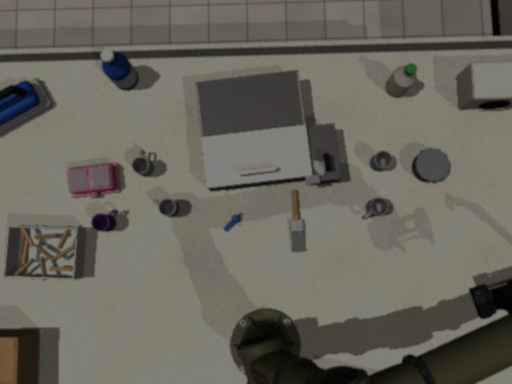

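View pics/scene0.png

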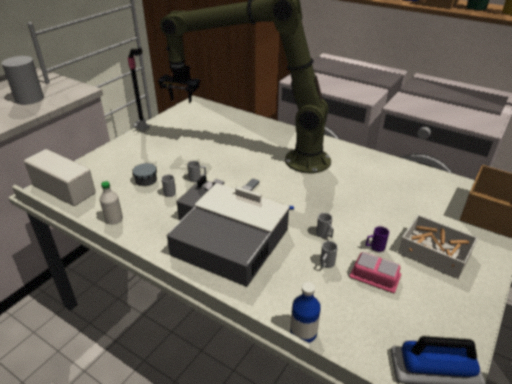

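The top view shows steel cup-like things at about (143,165), (169,208), (380,160) and (376,207). The purple decoy is at (104,221), and the chest is in the middle with its latch at (322,160). I'll enlarge the cups and the latch.

```bash
python3 - <<'E'
import cv2,numpy as np
t=cv2.imread("pics/top0.png")
def c(x,y,w,h,s):return cv2.resize(t[y:y+h,x:x+w],None,fx=s,fy=s,interpolation=cv2.INTER_CUBIC)
a=np.hstack([c(120,140,80,85,5),c(345,140,80,85,5)])
b=c(190,145,160,34,5)
im=np.vstack([a,b]);im=np.clip(im*1.4,0,255).astype(np.uint8)
print(im.shape);cv2.imwrite("pics/crop0.png",im)
E
```

```text
(595, 800, 3)
```

View pics/crop0.png

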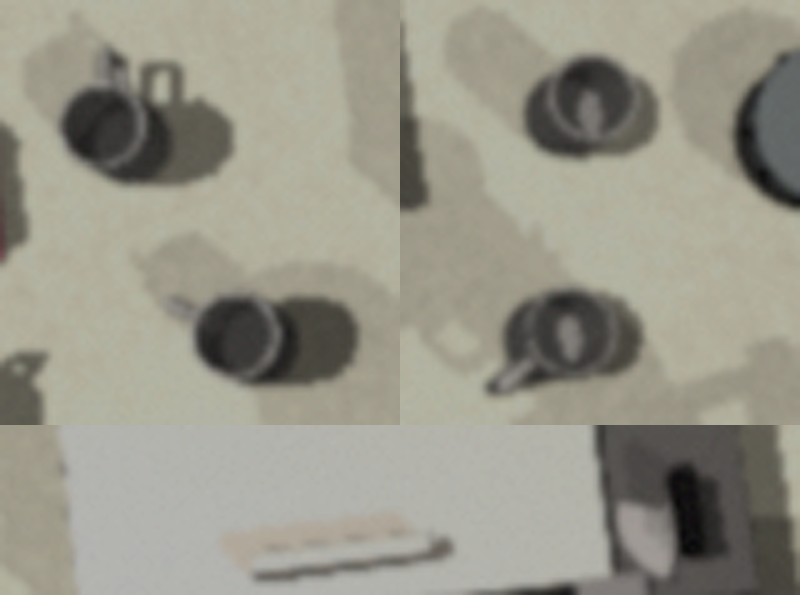

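```bash
cat > h.py <<'E'
from workcell import *
import cv2,numpy as np
def ray(name,px,z,info=None):
    i=info or camera_info(name);K,R,t=i["intrinsics"],i["R"],i["t"]
    c=-R.T@t; d=R.T@np.linalg.inv(K)@np.array([px[0],px[1],1.]); return c+d*(z-c[2])/d[2]
def proj(name,X,info=None):
    i=info or camera_info(name);p=i["intrinsics"]@(i["R"]@np.array(X)+i["t"]);return p[:2]/p[2]
def tri(obs): # [(info,px)...]
    A=[];b=[]
    for i,p in obs:
        R,t=i["R"],i["t"];c=-R.T@t;d=R.T@np.linalg.inv(i["intrinsics"])@np.array([*p,1.]);d/=np.linalg.norm(d)
        M=np.eye(3)-np.outer(d,d);A.append(M);b.append(M@c)
    return np.linalg.lstsq(np.vstack(A),np.hstack(b),rcond=None)[0]
E
python3 - <<'E'
from h import *
for n,p,z in[("A rim",(140.8,165.4),.085),("A hnd",(142.5,152.5),.07),("A hshadow?",(152,156),.0),
 ("B rim",(167.8,207.6),.085),("B hnd",(155.5,201.2),.07),("tum",(383.4,159.6),.085),
 ("D rim",(379,206.6),.085),("D hnd",(364.8,216.8),.07),
 ("knob far",(326.6,153.5),.144),("knob near",(328.6,170.5),.144),("knob mid",(327.6,162.2),.144),("rib",(258,170.5),.151)]:
    print(n,ray("top",p,z).round(4))
im=cv2.imread("pics/top0.png");hsv=cv2.cvtColor(im,cv2.COLOR_BGR2HSV)
m=((hsv[:,:,1]<22)&(hsv[:,:,2]>110)).astype(np.uint8)
m=cv2.morphologyEx(m,cv2.MORPH_OPEN,np.ones((3,3),np.uint8))
cs=cv2.findContours(m,0,2)[0]
for c in sorted(cs,key=cv2.contourArea)[-4:]:
    r=cv2.minAreaRect(c);b=cv2.boxPoints(r);print(cv2.contourArea(c),r)
    ap=cv2.approxPolyDP(c,6,True)[:,0]
    if cv2.contourArea(c)>2500:
        for q in ap: print(q,ray("top",q,.117).round(4))
E
```

```text
A rim [0.565  0.3781 0.085 ]
A hnd [0.6087 0.3767 0.07  ]
A hshadow? [0.6098 0.3628 0.    ]
B rim [0.4307 0.2936 0.085 ]
B hnd [0.4529 0.3352 0.07  ]
tum [ 0.5646 -0.3777  0.085 ]
D rim [ 0.4189 -0.357   0.085 ]
D hnd [ 0.3894 -0.3153  0.07  ]
knob far [ 0.5773 -0.1952  0.144 ]
knob near [ 0.5258 -0.1992  0.144 ]
knob mid [ 0.5509 -0.1972  0.144 ]
rib [0.5299 0.011  0.151 ]
76.0 ((70.50000762939453, 239.00003051757812), (6.260990142822266, 20.124608993530273), 26.56505012512207)
84.5 ((106.0, 54.0), (10.0, 10.0), 90.0)
722.5 ((493.0, 81.5), (27.0, 36.0), 90.0)
5154.0 ((255.34812927246094, 155.9590606689453), (50.358577728271484, 106.20868682861328), 83.2901611328125)
[304 126] [ 0.6696 -0.1327  0.117 ]
[201 137] [0.6434 0.1844 0.117 ]
[206 186] [0.4913 0.1705 0.117 ]
[310 174] [ 0.5205 -0.1461  0.117 ]
```

```bash
R='x'; 
python3 -m inch '[0.78,0.89,0.08,0,0,-0.08,0.78,0.89,0.08,0,0,-0.08,0.78,0.89,0.08,0,0,-0.08,0.78,0.89,0.08,0,0,-0.08,0.78,0.89,0.08,0,0,-0.08,0.78,0.89,0.08,0,0,-0.08,0.78,0.89,0.08,0,0,-0.08,0.78,0.89,0.08,0,0,-0.08]' -1
python3 -m inch '[0.78,0.89,0.08,0,0,-0.08,0.78,0.89,0.08,0,0,-0.08,0.78,0.89,0.08,0,0,-0.08,0.78,0.89,0.08,0,0,-0.08,0.78,0.89,0.08,0,0,-0.08,0.78,0.89,0.08,0,0,-0.08,0.78,0.89,0.08,0,0,-0.08,0.78,0.89,0.08,0,0,-0.08]'
python3 -m inch '[0.78,0.89,0.08,0,0,-0.08,0.78,0.89,0.08,0,0,-0.08,0.78,0.89,0.08,0,0,-0.08,0.78,0.89,0.08,0,0,-0.08,0.78,0.89,0.08,0,0,-0.08,0.78,0.89,0.08,0,0,-0.08,0.78,0.89,0.08,0,0,-0.08,0.78,0.89,0.08,0,0,-0.08]'
python3 -m inch '[0,0,0,0,0,0,0,0,0,0,0,0]'
python3 - <<'E'
from h import *
s=state();print(s["q"],s["ee_rot"],s["wrist_force"]);i=camera_info("wrist");print(i)
cv2.imwrite("pics/w1.png",camera("wrist")[:,:,::-1])
E
```

```text
t: 0.9
tcp_pos: [0.3028, -0.4818, 0.235]
ee_rot: [-0.0, 0.994, 0.106, -0.0]
wrist_force: [-0.2, 0.4, 0.1]
finger_gap: 0.087
gripper_force: 0.0
t: 1.7
tcp_pos: [0.4275, -0.3395, 0.2478]
ee_rot: [-0.0, 0.997, 0.074, -0.0]
wrist_force: [-0.6, -0.6, 0.1]
finger_gap: 0.087
gripper_force: 0.0
t: 2.5
tcp_pos: [0.5523, -0.1973, 0.2605]
ee_rot: [-0.0, 0.999, 0.042, -0.0]
wrist_force: [-0.4, -0.8, 0.3]
finger_gap: 0.0868
gripper_force: 0.0
t: 2.7
tcp_pos: [0.5518, -0.1979, 0.2605]
ee_rot: [0.0, 0.999, 0.043, -0.001]
wrist_force: [-0.1, -0.5, -0.1]
finger_gap: 0.0866
gripper_force: 0.0
[ 0.69025082  0.19876628 -0.45306464  1.54483175  0.08786974  1.41925844
 -1.25322787] [ 1.23656380e-07  9.99075570e-01  4.29847710e-02 -5.62017076e-04] [-0.09019672 -0.54535096 -0.11181132]
{'intrinsics': array([[336.06603361,   0.        , 253.01505085],
       [  0.        , 336.06603361, 188.87347027],
       [  0.        ,   0.        ,   1.        ]]), 'R': array([[ 8.57442050e-02, -9.96317181e-01, -7.24229016e-05],
       [-9.61107012e-01, -8.27331307e-02,  2.63492961e-01],
       [-2.62528556e-01, -2.25233883e-02, -9.64661316e-01]]), 't': array([-0.24368877,  0.47131221,  0.56653648])}
```

View pics/w1.png

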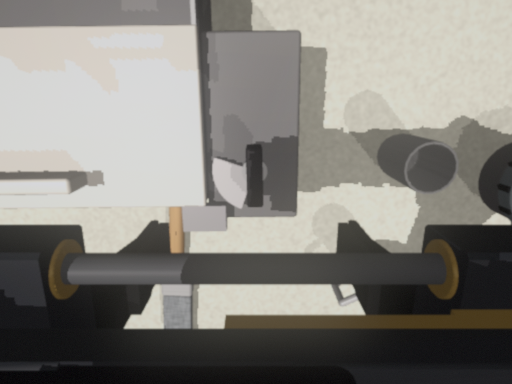

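```bash
python3 - <<'E'
from h import *
i=camera_info("wrist");print("cam",-i["R"].T@i["t"])
im=cv2.imread("pics/w1.png");g=im.max(2)
m=(g<28).astype(np.uint8);m[212:]=0;m[:,:235]=0;m[:,275:]=0;m[:138]=0
c=max(cv2.findContours(m,0,2)[0],key=cv2.contourArea);r=cv2.minAreaRect(c);print(r)
for q in cv2.boxPoints(r):print(q,ray("wrist",q,.144,i).round(4))
print("mid",ray("wrist",r[0],.140,i).round(4))
for q,z in[((208,205),.117),((195,10),.104),((297,217),.100),((299,32),.100),((208,32),.1),((0,207),.117),((70,179),.151),((70,192),.151),((0,179),.151),((0,192),.151)]:print(q,ray("wrist",q,z,i).round(4))
E
```

```text
cam [ 0.62219006 -0.19211659  0.4223187 ]Traceback (most recent call last):
  File "<stdin>", line 5, in <module>
ValueError: max() iterable argument is empty
```

```bash
python3 - <<'E'
from h import *
i=camera_info("wrist")
im=cv2.imread("pics/w1.png");g=im.max(2)
m=(g<45).astype(np.uint8);m[212:]=0;m[:,:240]=0;m[:,275:]=0;m[:138]=0
c=max(cv2.findContours(m,0,2)[0],key=cv2.contourArea);r=cv2.minAreaRect(c);print(g[140:212:8,254],cv2.contourArea(c),r)
for q in cv2.boxPoints(r):print(q,ray("wrist",q,.144,i).round(4))
print("mid",ray("wrist",r[0],.140,i).round(4))
for q,z in[((208,205),.117),((195,10),.104),((297,217),.100),((299,32),.100),((208,32),.1),((0,207),.117),((70,179),.151),((70,192),.151),((0,179),.151),((0,192),.151)]:print(q,ray("wrist",q,z,i).round(4))
E
```

```text
[132  47  51  51  54  56  58  60  65] 0.0 ((259.0, 147.0), (0.0, 0.0), 0.0)
[259. 147.] [ 0.5827 -0.2005  0.144 ]
[259. 147.] [ 0.5827 -0.2005  0.144 ]
[259. 147.] [ 0.5827 -0.2005  0.144 ]
[259. 147.] [ 0.5827 -0.2005  0.144 ]
mid [ 0.5822 -0.2006  0.14  ]
(208, 205) [ 0.5195 -0.1578  0.117 ]
(195, 10) [ 0.6897 -0.1366  0.104 ]
(297, 217) [ 0.5086 -0.2467  0.1   ]
(299, 32) [ 0.6807 -0.228   0.1   ]
(208, 32) [ 0.674 -0.148  0.1  ]
(0, 207) [0.5009 0.0402 0.117 ]
(70, 179) [ 0.544  -0.0463  0.151 ]
(70, 192) [ 0.5327 -0.0457  0.151 ]
(0, 179) [0.5392 0.0116 0.151 ]
(0, 192) [0.5278 0.0128 0.151 ]
```

```bash

python3 -m inch '[0.03,-0.01,-0.88,0,0,0.01,0.03,-0.01,-0.88,0,0,0.01,0.03,-0.01,-0.88,0,0,0.01,0.03,-0.01,-0.88,0,0,0.01,0.03,-0.01,-0.88,0,0,0.01,0.03,-0.01,-0.88,0,0,0.01,0.03,-0.01,-0.88,0,0,0.01,0.03,-0.01,-0.88,0,0,0.01]' 0.1
python3 -m inch '[0,0,0,0,0,0,0,0,0,0,0,0]'
python3 -m inch '[0,0,0,0,0,0,0,0,0,0,0,0,0,0,0,0,0,0,0,0,0,0,0,0]' 1
python3 - <<'E'
from h import *
cv2.imwrite("pics/w2.png",camera("wrist")[:,:,::-1])
E
```

```text
t: 3.55
tcp_pos: [0.5557, -0.2016, 0.1193]
ee_rot: [0.0, 0.999, 0.045, -0.0]
wrist_force: [-0.8, -0.3, 0.1]
finger_gap: 0.0404
gripper_force: 0.0
t: 3.75
tcp_pos: [0.5561, -0.2007, 0.1202]
ee_rot: [0.0, 0.999, 0.046, -0.0]
wrist_force: [0.9, -0.6, -0.5]
finger_gap: 0.0393
gripper_force: 0.0
t: 4.15
tcp_pos: [0.5571, -0.199, 0.1207]
ee_rot: [-0.0, 0.999, 0.046, 0.0]
wrist_force: [-0.7, 8.4, 4.3]
finger_gap: 0.0151
gripper_force: 4.1
```

View pics/w2.png

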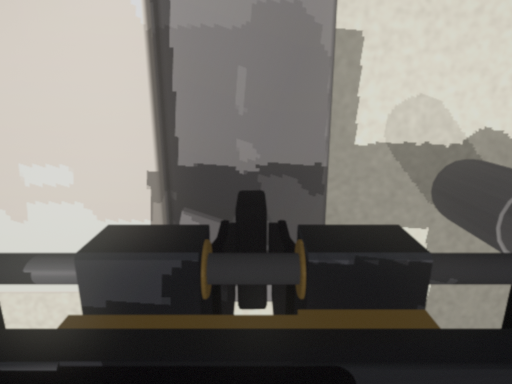

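The knob sits between the fingers at (252,240). I'll turn it anticlockwise.

```bash

python3 -m inch '[0,0,0,0,0,0,0,0,0,0,0,0,0,0,0,0,0,0.8,0,0,0,0,0,0.8,0,0,0,0,0,0.8,0,0,0,0,0,0.8,0,0,0,0,0,0.8,0,0,0,0,0,0.8]'
python3 -m inch '[0,0,0,0,0,0.8,0,0,0,0,0,0.8,0,0,0,0,0,0.8,0,0,0,0,0,0.8,0,0,0,0,0,0.8,0,0,0,0,0,0.8,0,0,0,0,0,0.8,0,0,0,0,0,0.8]'
python3 -m inch '[0,0,0,0,0,0.8,0,0,0,0,0,0.8,0,0,0,0,0,0.8,0,0,0,0,0,0.8,0,0,0,0,0,0.8,0,0,0,0,0,0.5,0,0,0,0,0,0,0,0,0,0,0,0]'

```

```text
t: 5.0
tcp_pos: [0.557, -0.1984, 0.1207]
ee_rot: [-0.001, 0.959, 0.284, 0.0]
wrist_force: [-2.1, 5.3, 6.4]
finger_gap: 0.0136
gripper_force: 30.0
t: 5.8
tcp_pos: [0.5569, -0.1983, 0.1207]
ee_rot: [-0.001, 0.821, 0.572, 0.0]
wrist_force: [-1.3, 5.4, 6.6]
finger_gap: 0.0139
gripper_force: 30.0
t: 6.6
tcp_pos: [0.5568, -0.1982, 0.1207]
ee_rot: [-0.001, 0.673, 0.739, 0.0]
wrist_force: [-2.9, 4.4, 5.9]
finger_gap: 0.0138
gripper_force: 30.0
```

```bash

python3 -m inch '[0,0,0,0,0,0,0,0,0,0,0,0,0,0,0,0,0,0,0,0,0.8,0,0,0,0,0,0.8,0,0,0,0,0,0.8,0,0,0,0,0,0.6,0,0,0]' 0.1
python3 -m inch '[-0.11,0.94,0,0,0,0,-0.11,0.94,0,0,0,0,-0.11,0.94,0,0,0,0,-0.11,0.94,0,0,0,0,-0.11,0.94,0,0,0,0,-0.11,0.94,0,0,0,0,-0.11,0.94,0,0,0,0,-0.11,0.94,0,0,0,0]'
python3 -m inch '[-0.11,0.94,0,0,0,0,-0.11,0.94,0,0,0,0,-0.11,0.94,0,0,0,0,0,0,0,0,0,0,0,0,0,0,0,0]'
python3 - <<'E'
from h import *
print(state()["ee_rot"])
for n in("wrist","top"):cv2.imwrite(f"pics/{n}3.png",camera(n)[:,:,::-1])
print(camera_info("wrist"))
E
```

```text
t: 7.3
tcp_pos: [0.5578, -0.1999, 0.1829]
ee_rot: [0.001, 0.674, 0.739, 0.0]
wrist_force: [0.3, 0.5, 0.6]
finger_gap: 0.0391
gripper_force: 0.0
t: 8.1
tcp_pos: [0.539, -0.0476, 0.1802]
ee_rot: [0.0, 0.674, 0.739, 0.0]
wrist_force: [-0.3, 0.5, 0.9]
finger_gap: 0.0388
gripper_force: 0.0
t: 8.6
tcp_pos: [0.5326, 0.0071, 0.1802]
ee_rot: [0.0, 0.674, 0.739, -0.0]
wrist_force: [-0.4, -0.8, -0.1]
finger_gap: 0.0387
gripper_force: 0.0
[ 3.68723372e-04  6.73534360e-01  7.39155791e-01 -2.14854137e-04]
{'intrinsics': array([[336.06603361,   0.        , 253.01505085],
       [  0.        , 336.06603361, 188.87347027],
       [  0.        ,   0.        ,   1.        ]]), 'R': array([[ 9.95936225e-01,  9.00604905e-02, -3.79642848e-04],
       [ 8.69959077e-02, -9.60938933e-01,  2.62731953e-01],
       [ 2.32969549e-02, -2.61697297e-01, -9.64868787e-01]]), 't': array([-0.5303212 , -0.0607823 ,  0.33806753])}
```

View pics/wrist3.png

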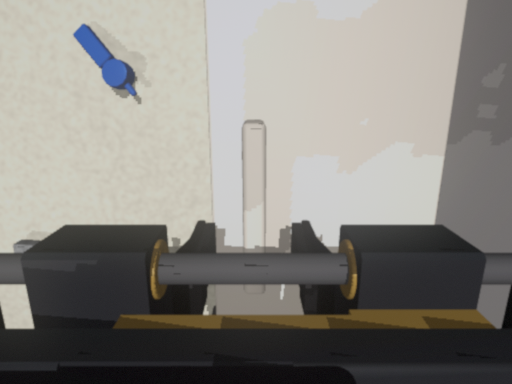

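The rib at (254,205) lies centred between the open fingers. I'll lower, grip and slide.

```bash

python3 -m inch '[0,0.05,-0.88,0,0,0,0,0.05,-0.88,0,0,0,0,0,-0.88,0,0,0,0,0,0,0,0,0]'
python3 -m inch '[0,0,0,0,0,0,0,0,0,0,0,0,0,0,0,0,0,0,0,0,0,0,0,0,0,0,0,0,0,0]' 1
python3 -m inch '[0.5,0.05,0,0,0,0,0.8,0.075,0,0,0,0,0.9,0.084,0,0,0,0,0.9,0.084,0,0,0,0,0.9,0.084,0,0,0,0,0.9,0.084,0,0,0,0,0.9,0.084,0,0,0,0,0.9,0.084,0,0,0,0]'
python3 -m inch '[0.5,0.047,0,0,0,0,0.3,0.028,0,0,0,0,0.2,0.019,0,0,0,0,0.1,0.01,0,0,0,0,0.1,0.01,0,0,0,0,0,0,0,0,0,0,0,0,0,0,0,0]'

```

```text
t: 9.1
tcp_pos: [0.5309, 0.0076, 0.1251]
ee_rot: [-0.002, 0.675, 0.738, -0.001]
wrist_force: [-1.1, -1.1, 0.2]
finger_gap: 0.0394
gripper_force: 0.0
t: 9.6
tcp_pos: [0.5331, 0.009, 0.1281]
ee_rot: [0.001, 0.674, 0.739, 0.0]
wrist_force: [-1.1, -0.2, 2.5]
finger_gap: 0.0141
gripper_force: 30.0
t: 10.4
tcp_pos: [0.6679, 0.0222, 0.1281]
ee_rot: [0.0, 0.674, 0.739, 0.0]
wrist_force: [-1.8, 0.7, 6.1]
finger_gap: 0.0137
gripper_force: 30.0
t: 11.1
tcp_pos: [0.6872, 0.024, 0.1281]
ee_rot: [-0.002, 0.674, 0.739, -0.003]
wrist_force: [-14.0, -1.9, 11.8]
finger_gap: 0.0137
gripper_force: 30.1
```

```bash

python3 -m inch '[-0.1,-0.01,0,0,0,0,0,0,0,0,0,0,0,0,0,0,0,0,0,0,0,0,0,0,0,0,0.9,0,0,0,0,0,0.9,0,0,0,0,0,0.9,0,0,0,0,0,0.9,0,0,0]' 0.1
python3 -m inch '[0,0,0.9,0,0,0,0,0,0.9,0,0,0,0,0,0,0,0,0]' -1
python3 - <<'E'
from h import *
t=camera("top")[:,:,::-1];cv2.imwrite("pics/top4.png",t)
def c(x,y,w,h,s):return cv2.resize(t[y:y+h,x:x+w],None,fx=s,fy=s,interpolation=cv2.INTER_CUBIC)
im=np.hstack([c(120,140,80,85,5),c(345,140,80,85,5)])
im=np.vstack([im,c(190,120,160,34,5)]);cv2.imwrite("pics/crop4.png",np.clip(im*1.4,0,255).astype(np.uint8))
E
```

```text
t: 11.9
tcp_pos: [0.6891, 0.024, 0.2017]
ee_rot: [0.001, 0.674, 0.739, 0.001]
wrist_force: [0.5, -0.6, -0.3]
finger_gap: 0.0393
gripper_force: 0.0
t: 12.2
tcp_pos: [0.6904, 0.0245, 0.2399]
ee_rot: [0.002, 0.674, 0.739, 0.002]
wrist_force: [0.7, -0.0, -0.3]
finger_gap: 0.0552
gripper_force: 0.0
```

View pics/crop4.png

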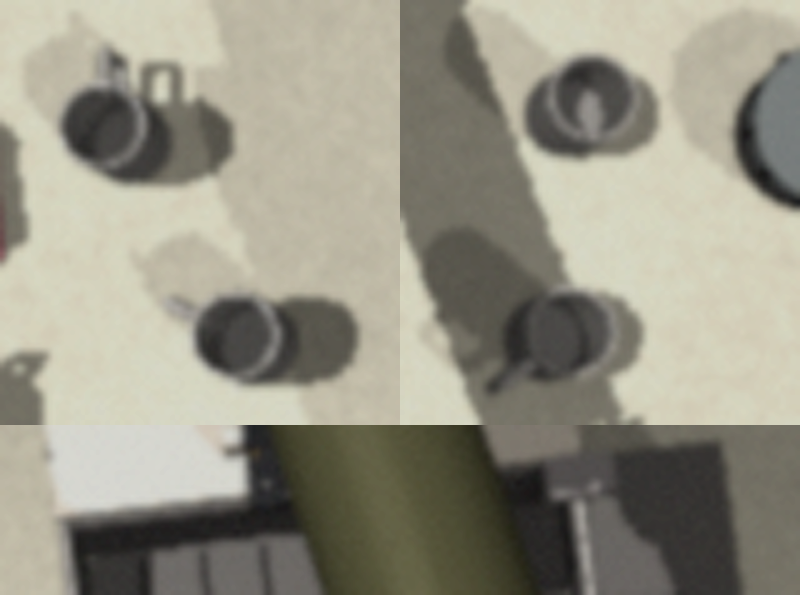

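All four cups are where they were at the start, and the hatch is open. Next I go above cup B, the left-near one.

```bash

python3 -m inch '[-0.93,0.96,0,0,0,-0.42,-0.93,0.96,0,0,0,-0.42,-0.93,0.96,0,0,0,-0.42,-0.93,0.96,0,0,0,-0.42,-0.93,0.96,0,0,0,-0.42,-0.93,0.96,0,0,0,-0.42,-0.93,0.96,0,0,0,-0.42]' -1
python3 -m inch '[-0.93,0.96,-0.1,0,0,-0.42,-0.93,0.96,-0.1,0,0,-0.42,-0.93,0.96,-0.1,0,0,-0.42,-0.93,0.96,-0.1,0,0,-0.42,-0.93,0.96,-0.1,0,0,-0.42,-0.93,0.96,-0.1,0,0,-0.42,-0.93,0.96,-0.1,0,0,-0.42]'
python3 -m inch '[0,0,0,0,0,0,0,0,0,0,0,0]'
python3 - <<'E'
from h import *
s=state();print(s["q"],s["ee_rot"]);i=camera_info("wrist");print(-i["R"].T@i["t"]);np.savez("i5.npz",**i)
cv2.imwrite("pics/w5.png",camera("wrist")[:,:,::-1])
E
```

```text
t: 12.95
tcp_pos: [0.5571, 0.1587, 0.2345]
ee_rot: [-0.0, 0.775, 0.632, -0.001]
wrist_force: [0.2, 0.8, -0.1]
finger_gap: 0.0868
gripper_force: 0.0
t: 13.65
tcp_pos: [0.4269, 0.2929, 0.2206]
ee_rot: [0.0, 0.86, 0.511, -0.001]
wrist_force: [0.3, 1.4, -0.2]
finger_gap: 0.0866
gripper_force: 0.0
t: 13.85
tcp_pos: [0.4279, 0.2924, 0.2209]
ee_rot: [0.0, 0.859, 0.513, -0.0]
wrist_force: [-0.5, -0.5, 0.3]
finger_gap: 0.0869
gripper_force: 0.0
[ 0.21021385  0.10637033 -0.90797723  1.75045299  0.08713801  1.32717396
 -1.21038991] [ 4.39219372e-04  8.58593806e-01  5.12656208e-01 -3.09236764e-04]
[0.46114749 0.35618735 0.38279628]
```

View pics/w5.png

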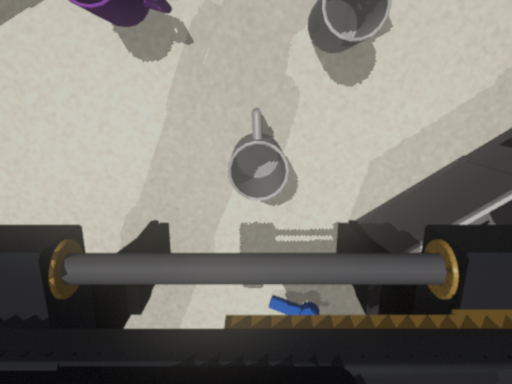

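```bash
python3 - <<'E'
from h import *
i=dict(np.load("i5.npz"))
for p,z in[((258.5,168.5),.085),((229,168),.085),((288,168),.085),((256,112),.0725),((257,132),.0725)]:print(p,ray("wrist",p,z,i).round(4))
E
```

```text
(258.5, 168.5) [0.4361 0.2991 0.085 ]
(229, 168) [0.4128 0.3121 0.085 ]
(288, 168) [0.4597 0.2868 0.085 ]
(256, 112) [0.4575 0.3435 0.0725]
(257, 132) [0.4498 0.3274 0.0725]
```

Cup B's rim centre is at (258,168) and its handle tip at (256,112), straight up in the image. I'll descend and grip.

```bash

python3 -m inch '[0.1,0.08,-0.9,0,0,0.1,0.1,0.08,-0.9,0,0,0.1,0.1,0.08,-0.9,0,0,0.1,0.1,0.09,-0.9,0,0,0.1,0,0,-0.9,0,0,0.04,0,0,-0.9,0,0,0,0,0,-0.9,0,0,0,0,0,-0.9,0,0,0]'
python3 -m inch '[0,0,-0.9,0,0,0,0,0,-0.7,0,0,0,0,0,0,0,0,0,0,0,0,0,0,0]'
python3 -m inch '[0,0,0,0,0,0,0,0,0,0,0,0,0,0,0,0,0,0,0,0,0,0,0,0,0,0,0,0,0,0,0,0,0,0,0,0]' 1

```

```text
t: 14.7
tcp_pos: [0.4374, 0.2976, 0.0762]
ee_rot: [0.0, 0.848, 0.53, -0.0]
wrist_force: [0.2, 0.0, 0.4]
finger_gap: 0.0869
gripper_force: 0.0
t: 15.1
tcp_pos: [0.4366, 0.2989, 0.0454]
ee_rot: [-0.0, 0.848, 0.53, -0.0]
wrist_force: [0.4, 0.4, -0.2]
finger_gap: 0.0869
gripper_force: 0.0
t: 15.7
tcp_pos: [0.4364, 0.2992, 0.0456]
ee_rot: [0.0, 0.848, 0.531, 0.0]
wrist_force: [0.3, -0.9, 1.5]
finger_gap: 0.0537
gripper_force: 29.9
```

```bash

python3 -m inch '[0,0,0.5,0,0,0,0,0,0.9,0,0,0,0,0,0.9,0,0,0,0,0,0.9,0,0,0,0,0,0.9,0,0,0,0,0,0.9,0,0,0,0,0,0.9,0,0,0,0,0,0.9,0,0,0]'
python3 -m inch '[0.355,-0.617,0,0,0,0.962,0.355,-0.617,0,0,0,0.962,0.355,-0.617,0,0,0,0.962,0.355,-0.617,0,0,0,0.962,0.355,-0.617,0,0,0,0.962,0.355,-0.617,0,0,0,0.962,0.355,-0.617,0,0,0,0.962]'
python3 -m inch '[0.355,-0.617,0,0,0,0.962,0.355,-0.617,0,0,0,0.962,0.355,-0.617,0,0,0,0.962,0.355,-0.617,0,0,0,0.962,0.355,-0.617,0,0,0,0.962,0.355,-0.617,0,0,0,0.962,0.355,-0.617,0,0,0,0.962]'
python3 -m inch '[0.355,-0.617,0,0,0,0.962,0.355,-0.617,0,0,0,0.962,0.355,-0.617,0,0,0,0.962,0.355,-0.617,0,0,0,0.962,0.355,-0.617,0,0,0,0.962,0.355,-0.617,0,0,0,0.962,0.355,-0.617,0,0,0,0.962,0.355,-0.617,0,0,0,0.962]'
python3 -m inch '[0,0,0,0,0,0,0,0,0,0,0,0]'
python3 - <<'E'
from h import *
s=state();print(s["q"],s["ee_rot"],s["tcp_pos"]);i=camera_info("wrist");np.savez("i6.npz",**i)
cv2.imwrite("pics/w6.png",camera("wrist")[:,:,::-1])
E
```

```text
t: 16.5
tcp_pos: [0.4358, 0.2992, 0.1824]
ee_rot: [0.0, 0.847, 0.531, -0.0]
wrist_force: [1.6, -0.0, -1.6]
finger_gap: 0.0535
gripper_force: 30.0
t: 17.2
tcp_pos: [0.4858, 0.2124, 0.1817]
ee_rot: [-0.0, 0.623, 0.782, -0.0]
wrist_force: [-0.0, 0.0, -2.2]
finger_gap: 0.0539
gripper_force: 30.0
t: 17.9
tcp_pos: [0.5355, 0.126, 0.1817]
ee_rot: [-0.0, 0.33, 0.944, -0.0]
wrist_force: [-0.5, 0.9, -2.0]
finger_gap: 0.0543
gripper_force: 30.0
t: 18.7
tcp_pos: [0.5923, 0.0271, 0.1817]
ee_rot: [-0.0, -0.049, 0.999, 0.0]
wrist_force: [-0.7, -0.2, -1.6]
finger_gap: 0.0538
gripper_force: 30.0
t: 18.9
tcp_pos: [0.5919, 0.0281, 0.1814]
ee_rot: [-0.0, -0.046, 0.999, 0.001]
wrist_force: [0.0, 0.1, -2.4]
finger_gap: 0.0543
gripper_force: 30.0
[ 0.72810573  0.38891137 -1.01859383  1.62766865  0.33879343  1.3172881
  1.31831103] [-3.62823005e-04 -4.55217308e-02  9.98963150e-01  5.15193333e-04] [0.59194996 0.02809258 0.18137651]
```

View pics/w6.png

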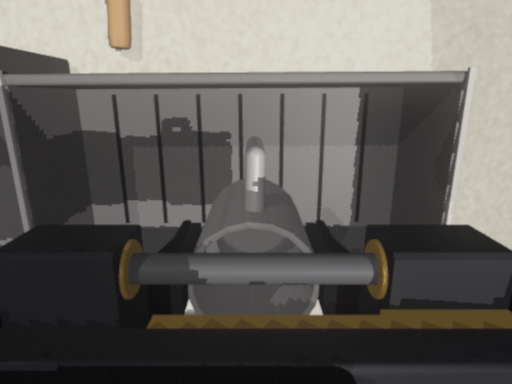

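```bash
python3 - <<'E'
from h import *
i=dict(np.load("i6.npz"))
for p,z in[((5,76),.104),((472,71),.104),((14,86),.104),((462,83),.104),((250,190),.07)]:print(p,ray("wrist",p,z,i).round(4))
cx,cy,a=.584,.012,.095
for u,v in[(-.078,-.163),(-.078,.163)]:print(u,v,proj("wrist",[cx+u*np.cos(a)-v*np.sin(a),cy+u*np.sin(a)+v*np.cos(a),.104],i))
E
```

```text
(5, 76) [ 0.5211 -0.1459  0.104 ]
(472, 71) [0.4893 0.1678 0.104 ]
(14, 86) [ 0.5271 -0.1405  0.104 ]
(462, 83) [0.4974 0.163  0.104 ]
(250, 190) [0.595  0.0266 0.07  ]
-0.078 -0.163 [-12.52417758  75.50348438]
-0.078 0.163 [470.01130838  73.41245258]
```

The cup is held with its handle straight up in the image (255,165), pointing at the front wall, and the rim line is level. I'll lower it and release.

```bash

python3 -m inch '[0,0,-0.9,0,0,0.02,0,0,-0.9,0,0,0.02,0,0,-0.9,0,0,0,0,0,-0.9,0,0,0,0,0,-0.9,0,0,0,0,0,-0.9,0,0,0,0,0,-0.4,0,0,0,0,0,-0.2,0,0,0]'
python3 -m inch '[0,0,-0.1,0,0,0,0,0,0,0,0,0,0,0,0,0,0,0]'

```

```text
t: 19.75
tcp_pos: [0.5919, 0.0277, 0.0601]
ee_rot: [-0.001, -0.049, 0.999, 0.0]
wrist_force: [0.6, -0.2, -2.8]
finger_gap: 0.0539
gripper_force: 30.0
t: 20.05
tcp_pos: [0.593, 0.0278, 0.0601]
ee_rot: [0.001, -0.049, 0.999, -0.0]
wrist_force: [0.5, 0.8, -2.0]
finger_gap: 0.0539
gripper_force: 30.0
```

```bash

python3 -m inch '[0,0,-0.05,0,0,0,0,0,-0.05,0,0,0,0,0,0,0,0,0]'
python3 -m inch '[0,0,-0.05,0,0,0,0,0,0,0,0,0]'

```

```text
t: 20.35
tcp_pos: [0.5927, 0.0277, 0.0576]
ee_rot: [0.0, -0.049, 0.999, -0.0]
wrist_force: [0.1, 0.2, -1.6]
finger_gap: 0.0534
gripper_force: 30.0
t: 20.55
tcp_pos: [0.5928, 0.0277, 0.0575]
ee_rot: [0.0, -0.049, 0.999, -0.0]
wrist_force: [-2.7, -0.9, 5.0]
finger_gap: 0.0539
gripper_force: 29.9
```

```bash

python3 -m inch '[0,0,0,0,0,0,0,0,0,0,0,0,0,0,0,0,0,0,0,0,0.3,0,0,0,0,0,0.9,0,0,0,0,0,0.9,0,0,0,0,0,0.9,0,0,0,0,0,0.9,0,0,0]' -0.52
python3 -m inch '[0,0,0.9,0,0,0,0,0,0.9,0,0,0,0,0,0.9,0,0,0,0,0,0.9,0,0,0,0,0,0.7,0,0,0,-0.06,0.8,0,0,0,-0.07,-0.06,0.99,0,0,0,-0.07,-0.06,0.99,0,0,0,-0.07]'
python3 -m inch '[-0.06,0.99,0,0,0,-0.07,-0.06,0.99,0,0,0,-0.07,-0.06,0.99,0,0,0,-0.07,-0.06,0.99,0,0,0,-0.07,-0.06,0.99,0,0,0,-0.07,-0.06,0.99,0,0,0,-0.07,-0.06,0.99,0,0,0,-0.07,-0.06,0.99,0,0,0,-0.07]' -1
python3 -m inch '[-0.06,0.99,0,0,0,-0.07,-0.06,0.99,0,0,0,-0.07,-0.06,0.99,0,0,0,-0.07,-0.06,0.99,0,0,0,-0.07,-0.06,0.99,0,0,0,-0.07,-0.06,0.99,0,0,0,-0.07,-0.06,0.99,0,0,0,-0.07,0,0,0,0,0,0]'
python3 -m inch '[0,0,0,0,0,0,0,0,0,0,0,0]'
python3 - <<'E'
from h import *
s=state();print(s["q"],s["ee_rot"],s["tcp_pos"]);i=camera_info("wrist");np.savez("i7.npz",**i)
cv2.imwrite("pics/w7.png",camera("wrist")[:,:,::-1])
E
```

```text
t: 21.35
tcp_pos: [0.5929, 0.0278, 0.1369]
ee_rot: [0.001, -0.049, 0.999, -0.0]
wrist_force: [0.3, 0.1, 0.3]
finger_gap: 0.0664
gripper_force: 0.0
t: 22.15
tcp_pos: [0.5889, 0.0837, 0.2214]
ee_rot: [0.0, -0.038, 0.999, -0.0]
wrist_force: [-0.5, -0.6, 0.1]
finger_gap: 0.0663
gripper_force: 0.0
t: 22.95
tcp_pos: [0.5791, 0.2425, 0.2212]
ee_rot: [0.0, -0.01, 1.0, 0.0]
wrist_force: [-0.4, -1.1, 0.0]
finger_gap: 0.0869
gripper_force: 0.0
t: 23.75
tcp_pos: [0.5689, 0.3837, 0.2211]
ee_rot: [-0.001, 0.012, 1.0, 0.001]
wrist_force: [-1.0, 0.4, 0.0]
finger_gap: 0.0869
gripper_force: 0.0
t: 23.95
tcp_pos: [0.5716, 0.3788, 0.2206]
ee_rot: [0.0, 0.015, 1.0, -0.0]
wrist_force: [0.3, -0.3, 0.0]
finger_gap: 0.0872
gripper_force: 0.0
[ 0.02067021  0.57546968 -0.97665372  1.32721572  0.47101696  1.47771647
  0.62121078] [ 2.67677786e-04  1.49678651e-02  9.99887843e-01 -4.38526408e-04] [0.57157483 0.3788209  0.22060271]
```

View pics/w7.png

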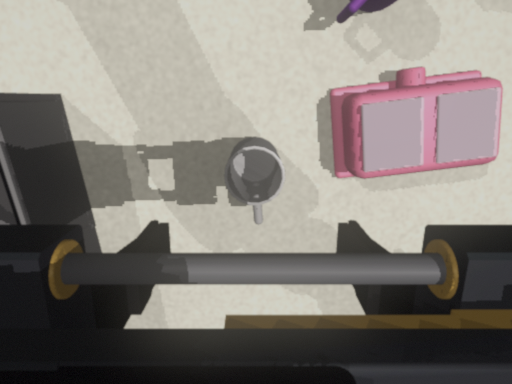

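```bash
python3 - <<'E'
from h import *
i=dict(np.load("i7.npz"));im=cv2.imread("pics/w7.png")
sat=im[:,:,2].astype(int)-im[:,:,0]
print(sat[168:208:8,220:296:3]);print(im[130:230:3,256].max(1))
m=(sat<9).astype(np.uint8);m[:125]=0;m[235:]=0;m[:,:215]=0;m[:,300:]=0
m=cv2.morphologyEx(m,cv2.MORPH_OPEN,np.ones((3,3)));c=max(cv2.findContours(m,0,2)[0],key=cv2.contourArea)
print(cv2.boundingRect(c),cv2.contourArea(c))
for y in range(130,232,4):
    x=np.where(m[y])[0]; 
    if len(x):print(y,x.min(),x.max())
for p,z in[((256,174),.085),((257,205),.0725),((259,222),.0725)]:print(p,ray("wrist",p,z,i).round(4))
E
```

```text
[[12 11  5  6  5  5  5  5  5  5  6  4  6  6  5  5  5  5  6  6  5  6 17 16
  16 17]
 [12 11  5  6  5  5  5  5  5  4  5  5  4  6  6  5  5  5  6  6  7  6 17 17
  17 17]
 [12 12  6  5  6  6  5  5  5  5  5  5  4  5  5  6  6  6  5  5  6 11 17 17
  17 17]
 [17 17 17  9  5  5  6  5  4  6  5  5  6  5  6  5  6  6  6  6 15 16 17 17
  16 16]
 [17 17 16 13 13 12  7  6  6  5  5  5  6  5  6  6  5 12 16 16 17 16 17 17
  17 17]]
[201 194 170 104 105 115 177 104 103 102 102 101 101 101  98  98 100  92
  97  85  87  87 143  89 135 160 144 152 149 146 142 146 191 190]
(224, 138, 61, 86) 3162.0
138 246 260
142 239 268
146 235 272
150 233 275
154 231 276
158 229 279
162 228 281
166 226 282
170 225 283
174 224 283
178 225 284
182 225 283
186 227 281
190 229 279
194 231 277
198 236 272
202 242 265
206 253 260
210 254 260
214 254 261
218 255 261
222 256 261
(256, 174) [0.5662 0.3821 0.085 ]
(257, 205) [0.5998 0.3823 0.0725]
(259, 222) [0.6174 0.3838 0.0725]
```

Cup A's rim centre is at about (255,176) and its handle tip at (258,222), pointing down in the image. The mask's edge at column 332 clears the fingers. I'll descend and grip.

```bash

python3 -m inch '[-0.04,0.03,-0.9,0,0,0.2,-0.04,0.03,-0.9,0,0,0.2,-0.04,0.03,-0.9,0,0,0.2,-0.04,0.03,-0.9,0,0,0.15,0,0,-0.9,0,0,0,0,0,-0.9,0,0,0,0,0,-0.9,0,0,0,0,0,-0.9,0,0,0]' -0.75
python3 -m inch '[0,0,-0.9,0,0,0,0,0,-0.65,0,0,0,0,0,0,0,0,0,0,0,0,0,0,0]'
python3 -m inch '[0,0,0,0,0,0,0,0,0,0,0,0,0,0,0,0,0,0,0,0,0,0,0,0,0,0,0,0,0,0,0,0,0,0,0,0]' 1
python3 - <<'E'
from h import *
s=state();print(s["q"],s["ee_rot"],s["tcp_pos"])
E
```

```text
t: 24.8
tcp_pos: [0.5676, 0.3827, 0.0748]
ee_rot: [-0.0, -0.023, 1.0, 0.0]
wrist_force: [-0.0, -0.2, -0.3]
finger_gap: 0.076
gripper_force: 0.0
t: 25.2
tcp_pos: [0.5677, 0.383, 0.0455]
ee_rot: [0.0, -0.023, 1.0, 0.0]
wrist_force: [-0.2, -0.4, 1.1]
finger_gap: 0.0762
gripper_force: 0.0
t: 25.8
tcp_pos: [0.5681, 0.3823, 0.0459]
ee_rot: [0.0, -0.023, 1.0, -0.0]
wrist_force: [-0.3, -2.7, 4.2]
finger_gap: 0.0536
gripper_force: 29.9
[ 7.00642390e-04  7.11053754e-01 -9.11956266e-01  1.51721209e+00
  5.86681751e-01  1.20428292e+00  6.09301545e-01] [ 3.86353055e-04 -2.30653378e-02  9.99733848e-01 -2.73181154e-04] [0.5680732  0.38225632 0.04590157]
```

```bash

python3 -m inch '[0,0,0.5,0,0,0,0,0,0.9,0,0,0,0,0,0.9,0,0,0,0,0,0.9,0,0,0,0,0,0.9,0,0,0,0,0,0.9,0,0,0,0,0,0.9,0,0,0,0,0,0.9,0,0,0]'
python3 -m inch '[0.027,-0.435,0,0,0,-0.997,0.027,-0.435,0,0,0,-0.997,0.027,-0.435,0,0,0,-0.997,0.027,-0.435,0,0,0,-0.997,0.027,-0.435,0,0,0,-0.997,0.027,-0.435,0,0,0,-0.997,0.027,-0.435,0,0,0,-0.997,0.027,-0.435,0,0,0,-0.997]'
python3 -m inch '[0.027,-0.435,0,0,0,-0.997,0.027,-0.435,0,0,0,-0.997,0.027,-0.435,0,0,0,-0.997,0.027,-0.435,0,0,0,-0.997,0.027,-0.435,0,0,0,-0.997,0.027,-0.435,0,0,0,-0.997,0.027,-0.435,0,0,0,-0.997,0.027,-0.435,0,0,0,-0.997]'
python3 -m inch '[0.027,-0.435,0,0,0,-0.997,0.027,-0.435,0,0,0,-0.997,0.027,-0.435,0,0,0,-0.997,0.027,-0.435,0,0,0,-0.997,0.027,-0.435,0,0,0,-0.997,0.027,-0.435,0,0,0,-0.997,0.027,-0.435,0,0,0,-0.997,0.027,-0.435,0,0,0,-0.997]'
python3 -m inch '[0.027,-0.435,0,0,0,-0.997,0.027,-0.435,0,0,0,-0.997,0.027,-0.435,0,0,0,-0.997,0.027,-0.435,0,0,0,-0.997,0.027,-0.435,0,0,0,-0.997,0.027,-0.435,0,0,0,-0.997,0.027,-0.435,0,0,0,-0.997,0,0,0,0,0,0]'
python3 -m inch '[0,0,0,0,0,0,0,0,0,0,0,0]'
python3 - <<'E'
from h import *
s=state();print(s["q"],s["ee_rot"],s["tcp_pos"]);i=camera_info("wrist");np.savez("i8.npz",**i)
cv2.imwrite("pics/w8.png",camera("wrist")[:,:,::-1]); cv2.imwrite("pics/top8.png",camera("top")[:,:,::-1]); cv2.imwrite("pics/scene8.png",camera("scene")[:,:,::-1])
E
```

```text
t: 26.6
tcp_pos: [0.5676, 0.3827, 0.1831]
ee_rot: [0.0, -0.023, 1.0, 0.0]
wrist_force: [0.6, -0.3, -1.6]
finger_gap: 0.0538
gripper_force: 29.9
t: 27.4
tcp_pos: [0.5718, 0.313, 0.1822]
ee_rot: [0.0, 0.368, 0.93, 0.0]
wrist_force: [0.2, 0.7, -2.6]
finger_gap: 0.0535
gripper_force: 29.9
t: 28.2
tcp_pos: [0.5761, 0.2435, 0.1822]
ee_rot: [-0.0, 0.7, 0.714, 0.0]
wrist_force: [1.0, 0.8, -2.4]
finger_gap: 0.0539
gripper_force: 29.9
t: 29.0
tcp_pos: [0.5804, 0.1741, 0.1822]
ee_rot: [-0.0, 0.923, 0.386, 0.0]
wrist_force: [-0.4, 1.8, -2.0]
finger_gap: 0.0538
gripper_force: 29.9
t: 29.8
tcp_pos: [0.5846, 0.1117, 0.182]
ee_rot: [0.001, 0.999, 0.048, 0.0]
wrist_force: [-0.3, -0.5, -1.5]
finger_gap: 0.054
gripper_force: 29.9
t: 30.0
tcp_pos: [0.5842, 0.1142, 0.1817]
ee_rot: [-0.0, 0.999, 0.05, 0.0]
wrist_force: [-0.6, -0.3, -2.1]
finger_gap: 0.054
gripper_force: 29.9
[ 0.14256489  0.25848382 -0.44679742  1.63570601  0.11512064  1.27345011
 -1.79536821] [-3.30076097e-04  9.98738293e-01  5.02166478e-02  3.59045411e-05] [0.58418587 0.11415935 0.18169173]
```

View pics/w8.png

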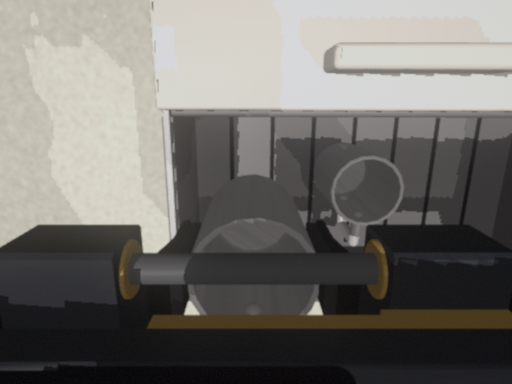

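```bash
python3 - <<'E'
from h import *
i=dict(np.load("i8.npz"));a=.097
T=lambda P:(np.array([[np.cos(a),np.sin(a)],[-np.sin(a),np.cos(a)]])@(P[:2]-[.584,.012])).round(4)
for p,z in[((367,190),.097),((332,190),.097),((403,188),.097),((357,224),.0845),((355,242),.0845),((166,112),.104),((172,115),.104),((176,225),.104),((160,107),.117),((510,111),.117)]:
    P=ray("wrist",p,z,i);print(p,P.round(4),T(P))
print(T(np.array([.5842,.1142])))
E
```

```text
(367, 190) [0.5958 0.0289 0.097 ] [0.0134 0.0157]
(332, 190) [0.5931 0.0554 0.097 ] [0.0133 0.0423]
(403, 188) [0.6001 0.002  0.097 ] [ 0.015  -0.0115]
(357, 224) [0.5634 0.0269 0.0845] [-0.0191  0.0168]
(355, 242) [0.5474 0.0257 0.0845] [-0.0351  0.0171]
(166, 112) [0.639  0.1813 0.104 ] [0.0711 0.1631]
(172, 115) [0.6373 0.177  0.104 ] [0.0691 0.1591]
(176, 225) [0.5556 0.171  0.104 ] [-0.0128  0.161 ]
(160, 107) [0.6426 0.1821 0.117 ] [0.0748 0.1636]
(510, 111) [ 0.6631 -0.0469  0.117 ] [ 0.073  -0.0663]
[0.0101 0.1017]
```

B stands with its handle at (356,235), within 2° of square to the front. I'll lower A.

```bash

python3 -m inch '[0,-0.15,-0.9,0,0,0,0,0,-0.9,0,0,-0.02,0,0,-0.9,0,0,-0.02,0,0,-0.9,0,0,0,0,0,-0.9,0,0,0,0,0,-0.9,0,0,0,0,0,-0.5,0,0,0,0,0,-0.2,0,0,0]'
python3 -m inch '[0,0,-0.1,0,0,0,0,0,0,0,0,0,0,0,0,0,0,0]'
python3 -m inch '[0,0,-0.05,0,0,0,0,0,0,0,0,0]'

```

```text
t: 30.95
tcp_pos: [0.5836, 0.1101, 0.0582]
ee_rot: [0.0, 0.999, 0.047, -0.001]
wrist_force: [-0.1, 0.3, -2.1]
finger_gap: 0.0537
gripper_force: 29.9
t: 31.25
tcp_pos: [0.5852, 0.1102, 0.0582]
ee_rot: [-0.0, 0.999, 0.047, 0.001]
wrist_force: [-0.0, -0.0, -2.3]
finger_gap: 0.0538
gripper_force: 29.9
t: 31.45
tcp_pos: [0.5853, 0.1102, 0.0578]
ee_rot: [0.0, 0.999, 0.047, 0.001]
wrist_force: [-1.6, -0.4, 5.0]
finger_gap: 0.054
gripper_force: 29.9
```

```bash

python3 -m inch '[0,0,0,0,0,0,0,0,0,0,0,0,0,0,0,0,0,0,0,0,0.3,0,0,0,0,0,0.9,0,0,0,0,0,0.9,0,0,0,0,0,0.9,0,0,0,0,0,0.9,0,0,0]' -0.43
python3 -m inch '[0,0,0.9,0,0,0,0,0,0.9,0,0,0,0,0,0.9,0,0,0,0,0,0.9,0,0,0,0,0,0.7,0,0,0,0,0,0,0,0,0]'
python3 -m inch '[-0.336,-0.973,0,0,0,0.873,-0.336,-0.973,0,0,0,0.873,-0.336,-0.973,0,0,0,0.873,-0.336,-0.973,0,0,0,0.873,-0.336,-0.973,0,0,0,0.873,-0.336,-0.973,0,0,0,0.873,-0.336,-0.973,0,0,0,0.873,-0.336,-0.973,0,0,0,0.873]' -1
python3 -m inch '[-0.336,-0.973,0,0,0,0.873,-0.336,-0.973,0,0,0,0.873,-0.336,-0.973,0,0,0,0.873,-0.336,-0.973,0,0,0,0.873,-0.336,-0.973,0,0,0,0.873,-0.336,-0.973,0,0,0,0.873,-0.336,-0.973,0,0,0,0.873,-0.336,-0.973,0,0,0,0.873]'
python3 -m inch '[-0.336,-0.973,0,0,0,0.873,-0.336,-0.973,0,0,0,0.873,-0.336,-0.973,0,0,0,0.873,-0.336,-0.973,0,0,0,0.873,-0.336,-0.973,0,0,0,0.873,-0.336,-0.973,0,0,0,0.873,-0.336,-0.973,0,0,0,0.873,-0.336,-0.973,0,0,0,0.873]'
python3 -m inch '[0,0,0,0,0,0,0,0,0,0,0,0,0,0,0,0,0,0]'
python3 - <<'E'
from h import *
s=state();print(s["q"],s["ee_rot"],s["tcp_pos"]);i=camera_info("wrist");np.savez("i9.npz",**i)
im=camera("wrist")[:,:,::-1];cv2.imwrite("pics/w9.png",im);cv2.imwrite("pics/top9.png",camera("top")[:,:,::-1])
sat=im[:,:,2].astype(int)-im[:,:,0]
m=(sat<9).astype(np.uint8);m[:90]=0;m[235:]=0;m[:,:170]=0;m[:,340:]=0
m=cv2.morphologyEx(m,cv2.MORPH_OPEN,np.ones((3,3)))
for y in range(92,232,5):
    x=np.where(m[y])[0]
    if len(x):print(y,x.min(),x.max(),end="; ")
E
```

```text
t: 32.25
tcp_pos: [0.5843, 0.11, 0.1354]
ee_rot: [0.0, 0.999, 0.047, 0.0]
wrist_force: [-0.1, -0.7, -0.1]
finger_gap: 0.0618
gripper_force: 0.0
t: 32.85
tcp_pos: [0.5856, 0.1104, 0.2229]
ee_rot: [-0.0, 0.999, 0.047, 0.002]
wrist_force: [-0.3, 0.6, 0.8]
finger_gap: 0.0622
gripper_force: 0.0
t: 33.65
tcp_pos: [0.5297, -0.0464, 0.2193]
ee_rot: [-0.0, 0.922, 0.387, -0.001]
wrist_force: [-0.7, -1.0, 0.8]
finger_gap: 0.0869
gripper_force: 0.0
t: 34.45
tcp_pos: [0.476, -0.202, 0.2194]
ee_rot: [-0.001, 0.734, 0.679, -0.0]
wrist_force: [0.5, 0.1, -0.6]
finger_gap: 0.0867
gripper_force: 0.0
t: 35.25
tcp_pos: [0.4223, -0.3575, 0.2193]
ee_rot: [-0.001, 0.457, 0.889, 0.0]
wrist_force: [-0.5, 1.1, -0.7]
finger_gap: 0.0867
gripper_force: 0.0
t: 35.55
tcp_pos: [0.4236, -0.3556, 0.2199]
ee_rot: [-0.0, 0.458, 0.889, 0.0]
wrist_force: [-0.6, 0.6, 0.3]
finger_gap: 0.0869
gripper_force: 0.0
[ 0.79691502  0.1241357  -0.1589886   1.69406463  0.0193128   1.32577382
  1.25290234] [-3.18157007e-04  4.58370983e-01  8.88760765e-01  4.92160633e-04] [ 0.42364672 -0.35557617  0.21994633]
127 200 211; 132 199 212; 137 200 214; 142 199 214; 147 200 219; 152 200 230; 157 195 234; 162 190 237; 167 184 239; 172 181 239; 177 179 238; 182 178 237; 187 178 237; 192 179 236; 197 180 234; 202 182 232; 207 187 228; 212 194 221; 227 335 339;
```

View pics/w9.png

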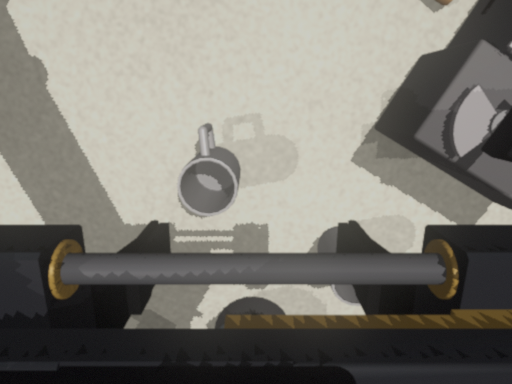

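D sits a few centimetres off: its rim centre is at (207,186) and its handle tip at (206,127). The tumbler is at about (350,260) and the dry case at about (250,310). I'll measure.

```bash
python3 - <<'E'
from h import *
i=dict(np.load("i9.npz"))
c=ray("wrist",(207.8,186),.085,i);h=ray("wrist",(206.5,127),.0725,i);h2=ray("wrist",(206,145),.0725,i);print(c,h,np.arctan2(*(h-c)[1::-1]),np.arctan2(*(h2-c)[1::-1]),np.linalg.norm((h-c)[:2]))
print("yaw",2*np.arctan2(.88876,.45837))
im=cv2.imread("pics/top9.png");print(np.round([proj("top",c),proj("top",[.57,-.38,.085])]))
E
```

```text
[ 0.39288417 -0.38387866  0.085     ] [ 0.36187265 -0.34195575  0.0725    ] 2.207690495182627 2.245540136910497 0.052146381192284055
yaw 2.1892706770519212
[[388. 215.]
 [384. 158.]]
```

```bash

python3 -m inch '[-0.77,-0.71,0,0,0,0.15,-0.77,-0.71,0,0,0,0.1,0,0,-0.9,0,0,0,0,0,-0.9,0,0,0,0,0,-0.9,0,0,0,0,0,-0.9,0,0,0,0,0,-0.9,0,0,0,0,0,-0.9,0,0,0]'
python3 -m inch '[0,0,-0.9,0,0,0,0,0,-0.9,0,0,0,0,0,-0.9,0,0,0,0,0,-0.62,0,0,0,0,0,0,0,0,0,0,0,0,0,0,0]'
python3 -m inch '[0,0,0,0,0,0,0,0,0,0,0,0,0,0,0,0,0,0,0,0,0,0,0,0,0,0,0,0,0,0,0,0,0,0,0,0]' 1

```

```text
t: 36.45
tcp_pos: [0.3929, -0.3846, 0.1118]
ee_rot: [0.0, 0.447, 0.895, 0.0]
wrist_force: [-0.3, 0.3, 0.7]
finger_gap: 0.0868
gripper_force: 0.0
t: 37.05
tcp_pos: [0.3927, -0.3853, 0.0463]
ee_rot: [0.0, 0.447, 0.894, 0.0]
wrist_force: [0.3, 0.2, 0.3]
finger_gap: 0.0865
gripper_force: 0.0
t: 37.65
tcp_pos: [0.3924, -0.3855, 0.0462]
ee_rot: [0.0, 0.447, 0.894, -0.0]
wrist_force: [-0.1, 0.7, 1.5]
finger_gap: 0.0545
gripper_force: 30.0
```

```bash

python3 -m inch '[0,0,0.5,0,0,0,0,0,0.95,0,0,0,0,0,0.95,0,0,0,0,0,0.95,0,0,0,0,0,0.95,0,0,0,0,0,0.95,0,0,0,0,0,0.95,0,0,0,0,0,0.95,0,0,0]'
python3 -m inch '[0,0,0.95,0,0,0,0,0,0.95,0,0,0,0.61,0.966,0,0,0,0.602,0.61,0.966,0,0,0,0.602,0.61,0.966,0,0,0,0.602,0.61,0.966,0,0,0,0.602,0.61,0.966,0,0,0,0.602,0.61,0.966,0,0,0,0.602]'
python3 -m inch '[0.61,0.966,0,0,0,0.602,0.61,0.966,0,0,0,0.602,0.61,0.966,0,0,0,0.602,0.61,0.966,0,0,0,0.602,0.61,0.966,0,0,0,0.602,0.61,0.966,0,0,0,0.602,0.61,0.966,0,0,0,0.602,0.61,0.966,0,0,0,0.602]'
python3 -m inch '[0.61,0.966,0,0,0,0.602,0.61,0.966,0,0,0,0.602,0.61,0.966,0,0,0,0.602,0,0,0,0,0,0,0,0,0,0,0,0]'
python3 -m inch '[0,0,-0.9,0,0,0,0,0,-0.9,0,0,0,0,0,0,0,0,0,0,0,0,0,0,0]'
python3 - <<'E'
from h import *
s=state();print(s["ee_rot"],s["tcp_pos"]);i=camera_info("wrist");np.savez("i10.npz",**i)
cv2.imwrite("pics/w10.png",camera("wrist")[:,:,::-1])
E
```

```text
t: 38.45
tcp_pos: [0.3921, -0.3853, 0.1902]
ee_rot: [0.0, 0.447, 0.894, 0.0]
wrist_force: [0.1, 0.5, -1.7]
finger_gap: 0.0543
gripper_force: 30.0
t: 39.25
tcp_pos: [0.4665, -0.2673, 0.2266]
ee_rot: [-0.0, 0.277, 0.961, 0.0]
wrist_force: [0.8, 0.1, -0.5]
finger_gap: 0.0542
gripper_force: 30.0
t: 40.05
tcp_pos: [0.5641, -0.1134, 0.227]
ee_rot: [0.0, 0.04, 0.999, 0.0]
wrist_force: [0.2, 0.0, -0.4]
finger_gap: 0.0545
gripper_force: 30.0
t: 40.55
tcp_pos: [0.6, -0.0561, 0.2267]
ee_rot: [-0.0, -0.049, 0.999, 0.0]
wrist_force: [-0.9, -2.2, -1.2]
finger_gap: 0.0542
gripper_force: 30.0
t: 40.95
tcp_pos: [0.5994, -0.058, 0.1911]
ee_rot: [-0.0, -0.047, 0.999, -0.0]
wrist_force: [0.6, 0.3, -1.6]
finger_gap: 0.0541
gripper_force: 30.0
[-3.08993123e-04 -4.70918099e-02  9.98890502e-01 -1.78632604e-04] [ 0.59942719 -0.05803507  0.19111886]
```

View pics/w10.png

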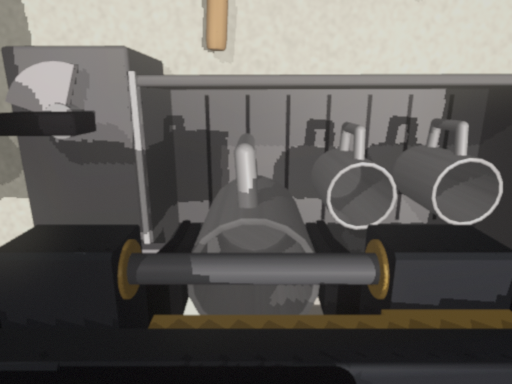

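```bash
python3 - <<'E'
from h import *
i=dict(np.load("i10.npz"));a=.097
T=lambda P:(np.array([[np.cos(a),np.sin(a)],[-np.sin(a),np.cos(a)]])@(P[:2]-[.584,.012])).round(4)
for n,c,h,zc in(("B",(361,194),(360,130),.097),("A",(466,190),(463,126),.097)):
    C=T(ray("wrist",c,zc,i));H=T(ray("wrist",h,zc-.0125,i));print(n,C,H,H-C,np.degrees(np.arctan2((H-C)[1],-(H-C)[0])))
t=np.array([.5994,-.0580]);
for h in((244,145),(246,160),(248,180)):
    H=T(ray("wrist",h,.2175,i));C=T(t);print(C,H,np.degrees(np.arctan2((H-C)[1],-(H-C)[0])))
j=dict(np.load("i6.npz"));t=np.array([.5919,.0281])
for h in((255,150),(256,165)):
    H=T(ray("wrist",h,.2085,j));C=T(t);print("Bheld",C,H,np.degrees(np.arctan2((H-C)[1],-(H-C)[0])))
E
```

```text
B [0.0103 0.0151] [-0.0388  0.0142] [-0.0491 -0.0009] -1.0501105405386393
A [0.0072 0.0977] [-0.0416  0.0951] [-0.0488 -0.0026] -3.049760469268422
[ 0.0085 -0.0712] [-0.0452 -0.074 ] -2.9847864412610376
[ 0.0085 -0.0712] [-0.039  -0.0732] -2.4110297466112334
[ 0.0085 -0.0712] [-0.0306 -0.0725] -1.9042732897302042
Bheld [0.0094 0.0153] [-0.0423  0.017 ] 1.883321916514144
Bheld [0.0094 0.0153] [-0.0362  0.0174] 2.636758426140447
```

D's handle at (245,150) reads about 2.5° past square. A at (463,126) and B at (360,130) stand upright and read within 3°. I'll trim D and set it down.

```bash

python3 -m inch '[0,0,-0.9,0,0,-0.18,0,0,-0.9,0,0,-0.18,0,0,-0.9,0,0,0,0,0,-0.9,0,0,0,0,0,-0.9,0,0,0,0,0,-0.9,0,0,0,0,0,-0.9,0,0,0,0,0,-0.2,0,0,0]'
python3 -m inch '[0,0,-0.1,0,0,0,0,0,0,0,0,0,0,0,0,0,0,0]'
python3 -m inch '[0,0,-0.05,0,0,0,0,0,0,0,0,0]'

```

```text
t: 41.8
tcp_pos: [0.599, -0.0574, 0.0601]
ee_rot: [-0.001, -0.03, 1.0, 0.0]
wrist_force: [-0.3, 0.6, -1.4]
finger_gap: 0.0544
gripper_force: 30.0
t: 42.1
tcp_pos: [0.6006, -0.0571, 0.0603]
ee_rot: [0.001, -0.03, 1.0, -0.0]
wrist_force: [-0.8, -0.4, -0.8]
finger_gap: 0.0544
gripper_force: 30.0
t: 42.3
tcp_pos: [0.5999, -0.057, 0.0584]
ee_rot: [0.0, -0.03, 1.0, -0.0]
wrist_force: [0.6, 0.1, -2.0]
finger_gap: 0.0545
gripper_force: 30.0
```

```bash

python3 -m inch '[0,0,-0.04,0,0,0,0,0,0,0,0,0]'
python3 -m inch '[0,0,0,0,0,0,0,0,0,0,0,0,0,0,0,0,0,0,0,0,0.3,0,0,0,0,0,0.9,0,0,0,0,0,0.9,0,0,0,0,0,0.9,0,0,0,0,0,0.9,0,0,0]' -0.45
python3 -m inch '[0,0,0.9,0,0,0,0,0,0.9,0,0,0,0,0,0.9,0,0,0,0,0,0.9,0,0,0,0,0,0.7,0,0,0,0,0,0,0,0,0,0,0,0,0,0,0]'
python3 - <<'E'
from h import *
s=state();print(s["q"],s["ee_rot"],s["tcp_pos"]);i=camera_info("wrist");np.savez("i11.npz",**i)
cv2.imwrite("pics/w11.png",camera("wrist")[:,:,::-1])
im=camera("top")[:,:,::-1];cv2.imwrite("pics/top11.png",im)
E
```

```text
t: 42.5
tcp_pos: [0.6001, -0.057, 0.0581]
ee_rot: [0.0, -0.03, 1.0, -0.0]
wrist_force: [-1.4, 0.1, 5.0]
finger_gap: 0.0545
gripper_force: 29.9
t: 43.3
tcp_pos: [0.5997, -0.057, 0.1362]
ee_rot: [0.0, -0.03, 1.0, 0.0]
wrist_force: [0.1, 0.2, 0.0]
finger_gap: 0.0631
gripper_force: 0.0
t: 44.0
tcp_pos: [0.5996, -0.057, 0.2209]
ee_rot: [-0.0, -0.03, 1.0, 0.0]
wrist_force: [0.6, -0.8, -0.2]
finger_gap: 0.0629
gripper_force: 0.0
[ 0.44887443  0.25363472 -0.47393323  1.56464567  0.11756927  1.35185212
  1.59269535] [-5.64428045e-05 -2.97661476e-02  9.99556888e-01  1.14385309e-05] [ 0.59955358 -0.0570102   0.22092981]
```

```bash

python3 -m inch '[0.273,0.253,0,0,0,-0.96,0.273,0.253,0,0,0,-0.96,0.273,0.253,0,0,0,-0.96,0.273,0.253,0,0,0,-0.96,0.273,0.253,0,0,0,-0.96,0.273,0.253,0,0,0,-0.96,0.273,0.253,0,0,0,-0.96,0.273,0.253,0,0,0,-0.96]' 0.1
python3 -m inch '[0.273,0.253,0,0,0,-0.96,0.273,0.253,0,0,0,-0.96,0.273,0.253,0,0,0,-0.96,0.273,0.253,0,0,0,-0.96,0.273,0.253,0,0,0,-0.96,0.273,0.253,0,0,0,-0.96,0.273,0.253,0,0,0,-0.96,0.273,0.253,0,0,0,-0.96]'
python3 -m inch '[0,0,0,0,0,0,0,0,0,0,0,0,0,0,0,0,0,0]'
python3 -m inch '[0,0,-0.92,0,0,0,0,0,-0.92,0,0,0,0,0,-0.92,0,0,0,0,0,-0.92,0,0,0,0,0,-0.92,0,0,0,0,0,0,0,0,0,0,0,0,0,0,0]'
python3 -m inch '[0,0,0,0,0,0,0,0,0,0,0,0,0,0,0,0,0,0,0,0,0,0,0,0,0,0,0,0,0,0]' 1

```

```text
t: 44.9
tcp_pos: [0.6429, -0.0163, 0.2197]
ee_rot: [-0.001, 0.349, 0.937, -0.0]
wrist_force: [0.8, -0.6, -0.2]
finger_gap: 0.0393
gripper_force: 0.0
t: 45.7
tcp_pos: [0.6867, 0.0241, 0.2196]
ee_rot: [-0.001, 0.674, 0.738, -0.001]
wrist_force: [-1.1, -0.5, 0.9]
finger_gap: 0.0392
gripper_force: 0.0
t: 46.0
tcp_pos: [0.6866, 0.0234, 0.2206]
ee_rot: [-0.0, 0.673, 0.74, -0.0]
wrist_force: [-0.7, -0.4, 0.3]
finger_gap: 0.0393
gripper_force: 0.0
t: 46.7
tcp_pos: [0.6869, 0.0236, 0.1294]
ee_rot: [-0.0, 0.673, 0.74, -0.0]
wrist_force: [0.1, -0.7, 0.4]
finger_gap: 0.0389
gripper_force: 0.0
t: 47.2
tcp_pos: [0.6873, 0.024, 0.1297]
ee_rot: [0.0, 0.673, 0.74, 0.0]
wrist_force: [-0.1, 0.1, 0.0]
finger_gap: 0.0141
gripper_force: 30.1
```

Now I slide it shut, slowing near the stop.

```bash

python3 -m inch '[-0.5,-0.048,0,0,0,0,-0.8,-0.078,0,0,0,0,-0.9,-0.087,0,0,0,0,-0.9,-0.087,0,0,0,0,-0.9,-0.087,0,0,0,0,-0.9,-0.087,0,0,0,0,-0.9,-0.087,0,0,0,0,-0.9,-0.087,0,0,0,0]'
python3 -m inch '[-0.5,-0.049,0,0,0,0,-0.3,-0.029,0,0,0,0,-0.2,-0.019,0,0,0,0,-0.15,-0.015,0,0,0,0,-0.1,-0.01,0,0,0,0,0,0,0,0,0,0,0,0,0,0,0,0]'

```

```text
t: 48.0
tcp_pos: [0.5525, 0.0109, 0.1296]
ee_rot: [0.001, 0.673, 0.74, 0.001]
wrist_force: [2.7, 0.0, 1.8]
finger_gap: 0.0142
gripper_force: 30.1
t: 48.7
tcp_pos: [0.5331, 0.0089, 0.1297]
ee_rot: [0.003, 0.673, 0.74, 0.004]
wrist_force: [14.5, 0.9, -6.4]
finger_gap: 0.014
gripper_force: 30.2
```

```bash

python3 -m inch '[0,0,0,0,0,0,0,0,0,0,0,0,0,0,0,0,0,0,0,0,0.8,0,0,0,0,0,0.8,0,0,0,0,0,0.8,0,0,0,0,0,0,0,0,0,0,0,0,0,0,0]' 0.1
python3 -m inch '[0.12,-0.9,0,0,0,0,0.12,-0.9,0,0,0,0,0.12,-0.9,0,0,0,0,0.12,-0.9,0,0,0,0,0.12,-0.9,0,0,0,0,0.12,-0.9,0,0,0,0,0.12,-0.9,0,0,0,0,0.12,-0.9,0,0,0,0]'
python3 -m inch '[0.12,-0.9,0,0,0,0,0.12,-0.9,0,0,0,0,0.12,-0.9,0,0,0,0,0,0,0,0,0,0,0,0,0,0,0,0,0,0,0,0,0,0]'

```

```text
t: 49.5
tcp_pos: [0.5275, 0.0086, 0.1766]
ee_rot: [-0.0, 0.673, 0.74, -0.0]
wrist_force: [-0.6, 0.1, -0.7]
finger_gap: 0.0391
gripper_force: 0.0
t: 50.3
tcp_pos: [0.5462, -0.1359, 0.1754]
ee_rot: [-0.001, 0.673, 0.74, -0.001]
wrist_force: [0.4, 0.1, -0.2]
finger_gap: 0.0392
gripper_force: 0.0
t: 50.9
tcp_pos: [0.5545, -0.188, 0.1771]
ee_rot: [-0.0, 0.672, 0.74, 0.0]
wrist_force: [0.4, 0.1, -0.4]
finger_gap: 0.0391
gripper_force: 0.0
```

```bash

python3 -m inch '[0.11,-0.52,0,0,0,0,0,0,-0.9,0,0,0,0,0,-0.9,0,0,0,0,0,-0.9,0,0,0,0,0,-0.12,0,0,0,0,0,0,0,0,0,0,0,0,0,0,0]'
python3 -m inch '[0,0,0,0,0,0,0,0,0,0,0,0,0,0,0,0,0,0,0,0,0,0,0,0,0,0,0,0,0,0]' 1
python3 -m inch '[0,0,0,0,0,-0.8,0,0,0,0,0,-0.8,0,0,0,0,0,-0.8,0,0,0,0,0,-0.8,0,0,0,0,0,-0.8,0,0,0,0,0,-0.8,0,0,0,0,0,-0.8,0,0,0,0,0,-0.8]'
python3 -m inch '[0,0,0,0,0,-0.8,0,0,0,0,0,-0.8,0,0,0,0,0,-0.8,0,0,0,0,0,-0.8,0,0,0,0,0,-0.8,0,0,0,0,0,-0.8,0,0,0,0,0,-0.8,0,0,0,0,0,-0.8]'
python3 -m inch '[0,0,0,0,0,-0.8,0,0,0,0,0,-0.8,0,0,0,0,0,-0.8,0,0,0,0,0,-0.6,0,0,0,0,0,0,0,0,0,0,0,0]'
python3 - <<'E'
from workcell import *
print(state()["moment"],state()["ee_rot"])
E
```

```text
t: 51.6
tcp_pos: [0.5574, -0.2, 0.1219]
ee_rot: [0.001, 0.673, 0.74, 0.0]
wrist_force: [-0.5, -0.8, 0.3]
finger_gap: 0.0391
gripper_force: 0.0
t: 52.1
tcp_pos: [0.557, -0.1999, 0.1211]
ee_rot: [0.0, 0.673, 0.74, 0.0]
wrist_force: [-0.3, -0.4, 0.4]
finger_gap: 0.0139
gripper_force: 30.0
t: 52.9
tcp_pos: [0.5561, -0.1997, 0.1211]
ee_rot: [-0.0, 0.872, 0.489, -0.0]
wrist_force: [-3.1, 0.5, 1.2]
finger_gap: 0.0135
gripper_force: 30.0
t: 53.7
tcp_pos: [0.5555, -0.199, 0.121]
ee_rot: [-0.001, 0.982, 0.19, -0.001]
wrist_force: [-3.2, 1.5, 4.0]
finger_gap: 0.0142
gripper_force: 30.0
t: 54.3
tcp_pos: [0.5554, -0.1986, 0.121]
ee_rot: [-0.001, 0.999, 0.044, -0.001]
wrist_force: [-5.6, 2.0, 6.0]
finger_gap: 0.0136
gripper_force: 30.0
[0.63838844 1.02830604 0.23407594] [-8.25547923e-04  9.99047890e-01  4.35951599e-02 -1.44694664e-03]
```

```bash

python3 -m inch '[0,0,0,0,0,0,0,0,0,0,0,0,0,0,0,0,0,0,0,0,0.8,0,0,0,0,0,0.9,0,0,0,0,0,0.9,0,0,0,0,0,0.9,0,0,0,0,0,0.9,0,0,0]' 0.1
python3 -m inch '[-0.3,-0.2,0.9,0,0,0,-0.3,-0.2,0.9,0,0,0,-0.3,-0.2,0.9,0,0,0,0,0,0,0,0,0,0,0,0,0,0,0]' 
python3 - <<'E'
from h import *
w=camera("wrist")[:,:,::-1];t=camera("top")[:,:,::-1];p=cv2.imread("pics/w11.png")
f=lambda a:cv2.resize(a,(400,300))
im=np.vstack([np.hstack([f(w),f(p)]),np.hstack([f(t),f(camera("scene")[:,:,::-1])])])
cv2.imwrite("pics/final.png",im)
E
```

```text
t: 55.1
tcp_pos: [0.5567, -0.2001, 0.2094]
ee_rot: [0.0, 0.999, 0.042, 0.0]
wrist_force: [1.2, 0.0, -1.3]
finger_gap: 0.0393
gripper_force: 0.0
t: 55.6
tcp_pos: [0.5388, -0.2119, 0.2625]
ee_rot: [0.0, 0.999, 0.042, 0.0]
wrist_force: [0.2, 0.3, -0.5]
finger_gap: 0.039
gripper_force: 0.0
```

View pics/final.png

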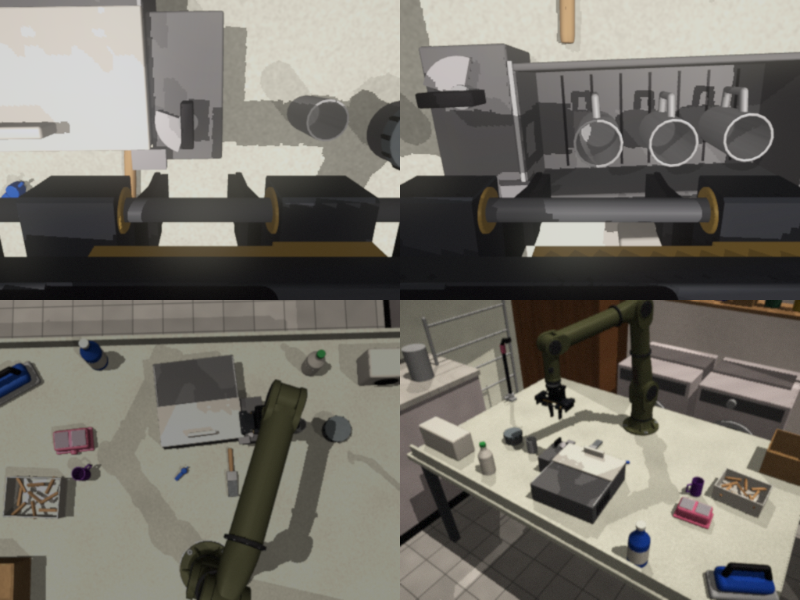

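The composite shows the hatch shut and the latch bar back in its starting direction (187,125). The picture taken before closing (top right) shows three cups upright with their handles to the front. The bystanders are in place, and the arm is clear.

```bash
python3 -c "
from workcell import *
print(job_done())"
```

```text
the job is handed in; nothing more can be done
None
```

I handed the job in at about 56 s: all three handled cups stand upright in the chest with their handles to the front (within about 3° where measured), the hatch is shut and latched, and the tumbler and everything else are where they were.

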